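# Hold a rod foot against the sprung stop for fastening

## Task

Pick up the metal rod foot and set it down flat in the channel of the bench jig, short of the sprung stop pad, and press it down firmly there to make sure it is seated. Then slide it forward along the channel against the pad and push until the pad has gone in about halfway, without ever driving it all the way in, and keep it steady there for three seconds, so that a colleague can screw the foot down under the spring's load; the program finishes while still holding it so. Leave the timer and the small carton where they are.

Things in the scene. Friction and masses are not known exactly. Their poses are not given: they have to be found in the camera images.
- rod_foot: loose bare aluminium foot, 0.2 kg, upright on the beige mat (4.5 mm above z = 0), turned up to 0.8 rad: sole plate 76 (x) x 40 (y) x 20 mm high with a screw hole near each end; in its middle a post 34 (x) x 24 (y) mm from 20 to 55 mm above the underside, a dark round bore in its top. Origin: centre of the underside; z up. Same either way round. Grip the post across its 24 mm.
- jig: bench jig, fixed on the black worktop (7.5 mm below z = 0), turned up to 0.25 rad: grey plate 200 x 96 x 8 mm (x -110 to +90 mm) with two rails (x -105 to +28 mm), stop pad, and aluminium fence 80 wide, 52 high, front face at x +56 mm. Origin: at the plate's underside, under the channel's centre line, 30 mm before the resting pad's face. x along the channel to the fence, away from the robot; z up; channel floor at z 8 mm.
- seat (a point): a good place to set down the centre of the foot's underside: on the channel floor and centre line, 50 mm toward the robot from the jig's origin (foot's front end then 42 mm short of the pad). The channel between the rails is 45 mm wide (2.5 mm spare each side of the sole); rails are 8 mm wide, round-topped, 21 mm above the jig's underside.
- pad_face (a point): centre of the front face of the steel stop pad (40 wide x 24 high x 10 mm thick, 21 mm above the jig's underside), which stands on a spring plunger before the fence with a gap of 16 mm behind it at rest; moves with the pad
- stop_pad (a joint): how far the stop pad is pushed in towards the fence along the jig's +x: 0 at rest, 0.016 m all the way in. The spring resists with 3 N at the start and 0.8 N more per mm, about 9.4 N halfway (0.008)
- septa_box: small card carton 45 x 62 x 32 mm, loose on the worktop, to be left alone. Origin: centre of the underside
- timer: flat white timer 58 x 66 x 18 mm, loose on the worktop, to be left alone. Origin: centre of the underside
- titration_cell: an obstacle, not part of the job: fixed glass titration cell with electrodes, about 80 x 99 x 240 mm, standing on the grey-beige titrator (a box about 110 mm high behind the middle of the mat) and reaching about 350 mm above the worktop. Origin: centre of its underside. Carry things round in front of it.

How it is judged:
On the way, in this order (a step that is already met when the one before it is completed fails the run):
1. the foot lies flat in the channel, clear of the stop pad, and is pressed down on the channel floor with more than 5 N (z of rod_foot in the frame of jig between 0.005 and 0.0105 m and angle between rod_foot's own z axis and vertical below 0.06 rad and y of rod_foot in the frame of jig between -0.004 and 0.004 m and angle between the x axis of rod_foot and the x axis of jig, either way round below 0.09 rad and contact force between rod_foot and jig above 5 N and contact force between rod_foot and stop_pad below 0.5 N and value of joint stop_pad below 0.0015 m and contact force between any of the fingers, the arm and rod_foot above 1 N), for 0.15 s.
2. the foot, still flat in the channel, is held against the stop pad with the pad about halfway in (4 to 12 mm), for two seconds (z of rod_foot in the frame of jig between 0.005 and 0.0105 m and angle between rod_foot's own z axis and vertical below 0.06 rad and y of rod_foot in the frame of jig between -0.004 and 0.004 m and angle between the x axis of rod_foot and the x axis of jig, either way round below 0.09 rad and value of joint stop_pad between 0.004 and 0.012 m and contact force between rod_foot and stop_pad between 5.5 and 13.5 N and contact force between any of the fingers, the arm and rod_foot above 1 N and linear speed of rod_foot below 0.01 m/s), for 2 s.
At the end, for the whole second after the job is handed in: The robot still holds the foot flat in the channel (underside within 2.5 mm of the floor, tilt under 0.06 rad, within 4 mm of the centre line, in line within 0.09 rad), at rest and pressed on the stop pad with 5.5 to 13.5 N, the pad pushed in 4 to 12 mm of its 16 mm (all of step 2); the arm keeps its last pose, push and grip.
It fails at once if the stop pad is driven all the way in (value of joint stop_pad above 0.0152 m).
It fails at once if the carton is moved by more than 30 mm (distance of septa_box from where it was at the start of the episode above 0.03 m).
It fails at once if the timer is moved by more than 30 mm (distance of timer from where it was at the start of the episode above 0.03 m).
It also fails if it takes over 64 s, if anything falls off the work surface, if the arm or the gripper's body presses on something with over 40 N, if the wrist force passes 120 N, or if a joint passes its speed limit or range.

## Robot

A 6-joint arm with a two-finger parallel gripper is mounted at the origin on a cart in front of the work surface, level with it; the furniture and walls round the work are solid. World frame = base frame: x ahead of the robot, y to its left, z up, the work surface at z = 0. Lengths are in m, angles in rad, forces in N, time in s.
With the tool pointing down it reaches from about 0.35 to 0.975 m from the base axis. Payload 17.4 kg.
Tool frame: the origin (TCP) lies midway between the tips of the shut fingers; the grasp point (between the pads) lies hold_point_z behind it (hold_point_z is the distance from the TCP to the grasp point, in m); z points along the fingers, y is the line along which they close (so a half turn about z gives the same grasp; the last joint's range is limited). The gripper opens to 85 mm and grips with 20 to 120 N. Pads are 22 mm wide; open, the fingers measure 114 mm over their backs; the gripper's body (76 mm by 85 mm) begins 54 mm behind the grasp point. The pads swing forward as they close: fully open they stand 13 mm farther back than shut.
Start: joints at [-1.248, 0.116, 1.442, -0, 1.584, -0.038], TCP at [0.238, -0.632, 0.231] pointing down, gripper open.
Joint ranges: [-2.83, 2.83], [-0.83, 2.19], [0.07, 2.5], [-1.14, 4.28], [0.01, 3], [-2.97, 2.97]. Speed limits (rad/s): [1.89, 1.89, 2.22, 3.14, 3.14, 3.14].

## Interface

Orientations are given as a 3x3 rotation matrix whose columns are the frame's x, y, z axes.
In Python, from rig import * gives the robot as it stands. The module is installed in compiled form; this text tells all that it offers.
- The arm moves only by the tool drive_tool, never from a script. Its argument "deltas" is a list of rows, each a list of 5 numbers: the closure in counts, from 0 (fully open) to 255 (shut), then the shift along the tool's x, y, z in m, then the turn about the tool's z in degrees. In form: [[grip, x, y, z, spin], ...]. A call has 1 to 5 rows; each row shifts and turns the commanded pose from where the row before left it, along the tool's axes as they then stand; what a row does not reach is not made up. A row lasts 1/10 s, in which the tool goes at most 50 mm and 8.59 degrees, less where a joint would pass 70% of its speed; a pose out of reach is approached as far as the arm can. A call is refused whole if a number of a shift passes 0.05 or a number of a turn 8.59, either way. A call with a gripper value outside its range is refused whole. The fingers move at their own pace and stop on an object; the grip force is fixed at half the most. Time passes only in rows, so rows that do not move let the fingers close. It gives the time, the measured TCP pose, the force, the opening and the grip force at its end, in the units of the state.
- sense(): the state, without advancing time (a new reading comes with each control period).
- grab_frame(name): name is "scene" or "top" or "wrist"; returns the picture (480x640x3 uint8, red, green, blue); there is no depth.
- camera_info(name): a dict with "camera_matrix" (3x3 intrinsics, pixels), "k1" (the pictures are not rectified: a ray, as slopes to the right and down, at radius r is drawn at 1 + k1 r^2 times it, then the intrinsics apply), "T" (4x4, takes a point from camera to world coordinates). Camera axes: x right, y up, looking along -z (the intrinsics and any distortion apply to the point x, -y, -z); pixel columns grow to the right and rows downward; lengths in m; the calibration is good to about 2 mm. A picture is of the moment at which its call begins: read the wrist's pose just before it. camera_info takes no time and is no camera call; for the wrist camera it gives the pose at the moment of the call.
- job_done(): hands the job in; it is judged then, once.
The state is a dict: "clock": time; "joint_pos": joint angles; "joint_velocities": joint speeds; "effort": joint torques, N m; "ee_pos": TCP position; "eef_rot": TCP orientation; "ft_force": force on the tool from outside, world axes, zero at the start; "ft_torque": the same for the moment, N m; "finger_gap": opening from 0.0 (shut) to 1.0 (fully open); "grasp_force": force on a finger pad.
Only numpy, scipy, OpenCV 4.12 (cv2) and the standard library are available. Lean on these libraries where they do the work, as an engineer would, in place of code of your own. Each camera call takes 0.05 s, during which the arm holds its last target. There are 200 camera calls.

## Working session

There is one attempt and no reset: what is moved stays moved. The work goes in short steps, Python scripts to look and compute and a tool call to move; the robot and the scene stay as the last step left them, time stands still between calls to the robot, and variables do not carry over. Pictures are saved under pics/ and viewed, at most 10 in all, crops included, and the job is handed in when it is done.

Besides the shell and the picture viewer there is one more tool, called by a JSON object that holds its "method" and its "body". drive_tool: Moves the arm, as the interface text tells. Its arguments: {"type":"object","properties":{"deltas":{"type":"array"}},"required":["deltas"]}

```bash
mkdir -p pics
python3 - <<'E'
from rig import *
import cv2,numpy as np
s=sense();print({k:np.round(v,4).tolist() for k,v in s.items()})
for n in("scene","top"):
    c=camera_info(n);print(n,np.round(c["camera_matrix"],2).tolist(),c["k1"],np.round(c["T"],4).tolist())
    cv2.imwrite(f"pics/{n}0.png",grab_frame(n)[:,:,::-1])
E
```

```text
{'clock': 0.0, 'joint_pos': [-1.2478, 0.1165, 1.4423, -0.0, 1.584, -0.0378], 'joint_velocities': [0.0005, 0.0012, 0.0, -0.0004, -0.0015, 0.0004], 'effort': [-0.0006, -73.1986, -63.2494, -0.0001, 0.0062, 0.0], 'ee_pos': [0.2382, -0.6314, 0.2305], 'eef_rot': [[0.9356, 0.353, -0.0004], [0.353, -0.9356, 0.0011], [0.0, -0.0012, -1.0]], 'ft_force': [0.2548, 0.7096, 0.5355], 'ft_torque': [-0.012, 0.0479, 0.0075], 'grasp_force': 0.0, 'finger_gap': 0.9989}
scene [[442.16, 0.0, 320.46], [0.0, 442.16, 240.99], [0.0, 0.0, 1.0]] -0.043003166984968616 [[-0.6505, 0.5831, -0.4867, 0.1466], [-0.7595, -0.4968, 0.4198, 0.5552], [0.003, 0.6428, 0.7661, 0.8871], [0.0, 0.0, 0.0, 1.0]]
top [[470.3, 0.0, 316.5], [0.0, 470.3, 241.75], [0.0, 0.0, 1.0]] 0.018317382717999098 [[-0.0155, 0.9959, -0.0895, 0.5322], [-0.9999, -0.0151, 0.0051, 0.1214], [0.0038, 0.0896, 0.996, 1.191], [0.0, 0.0, 0.0, 1.0]]
```

View pics/top0.png

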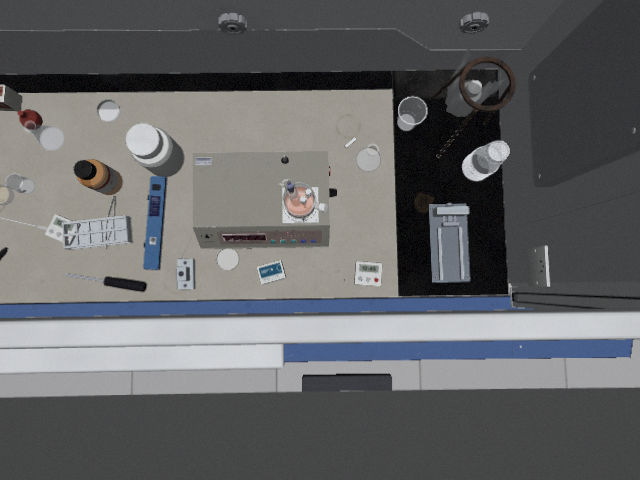

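View pics/scene0.png

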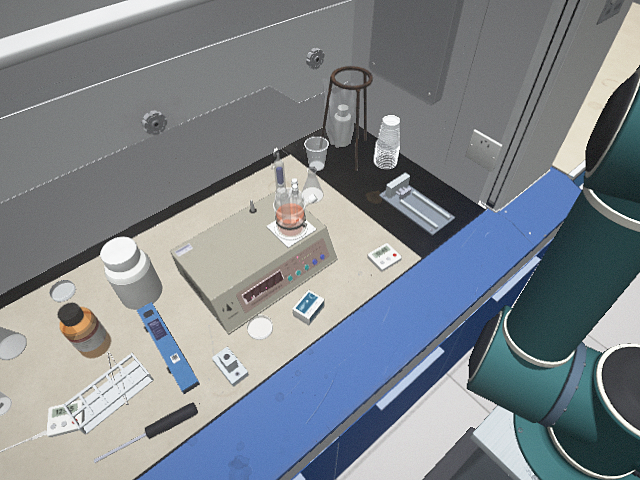

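The top view shows the foot at about (185,273) and the jig at (450,243), with its fence at the top. The timer is at (368,273) and the carton at (271,271). The scene view shows the foot at (230,365) and the jig at (420,205). I'll enlarge those areas.

```bash
cat > h.py <<'E'
from rig import *
import cv2,numpy as np
def ray(n,px,c=None):
    c=c or camera_info(n);K=c["camera_matrix"];T=np.array(c["T"])
    d=(np.array(px,float)-[K[0][2],K[1][2]])/[K[0][0],K[1][1]]
    u=d.copy()
    for _ in range(8):u=d/(1+c["k1"]*(u@u))
    return T[:3,3],T[:3,:3]@[u[0],-u[1],-1]
def onz(n,px,z,c=None):
    o,d=ray(n,px,c);return o+d*(z-o[2])/d[2]
def proj(n,P,c=None):
    c=c or camera_info(n);K=c["camera_matrix"];T=np.array(c["T"])
    q=T[:3,:3].T@(np.array(P)-T[:3,3]);u=np.array([q[0],-q[1]])/-q[2]
    u=u*(1+c["k1"]*(u@u));return u*[K[0][0],K[1][1]]+[K[0][2],K[1][2]]
def tri(r1,r2):
    (a,d),(b,e)=r1,r2
    t=np.linalg.lstsq(np.stack([d,-e],1),b-a,rcond=None)[0]
    p,q=a+d*t[0],b+e*t[1];return (p+q)/2,np.linalg.norm(p-q)
E
python3 - <<'E'
from h import *
t=cv2.imread("pics/top0.png");s=cv2.imread("pics/scene0.png")
f=lambda im,x,y,w,h,k:cv2.resize(im[y:y+h,x:x+w],(w*k,h*k),interpolation=cv2.INTER_CUBIC)
a=np.hstack([f(t,160,250,50,48,8),f(s,205,340,50,48,8)]); 
b=np.hstack([f(t,410,195,80,100,4)[:400],f(s,370,165,100,80,4)[:320].copy() if 0 else np.vstack([f(s,370,165,100,80,4),np.zeros((80,400,3),np.uint8)])])
b=b[:, :720]
cv2.imwrite("pics/a.png",a);cv2.imwrite("pics/b.png",b)
print(onz("top",(185,273),.02),onz("top",(450,243),.005))
E
```

```text
[0.56456041 0.44252593 0.02      ] [ 0.6304245  -0.22239734  0.005     ]
```

View pics/b.png

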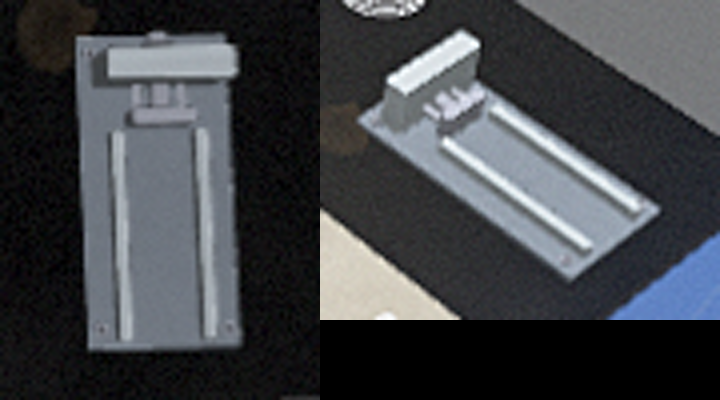

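View pics/a.png

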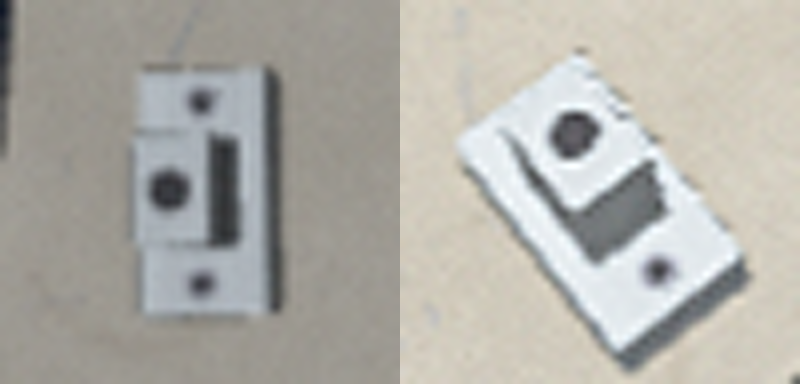

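The foot's long axis runs roughly along world x. The bore sits at about (181,274) in the top view and (227,357) in the scene view. The jig's rails run nearly along x, with their ends and corners clear in the top view.

Run:
```python
from h import *
up=lambda x,y,ox,oy,k:((x+.5)/k-.5+ox,(y+.5)/k-.5+oy)
T=lambda x,y:up(x,y,160,250,8);S=lambda x,y:up(x-400,y,205,340,8)
print("bore",tri(ray("top",T(169,190)),ray("scene",S(573,135))))
print("hole",tri(ray("top",T(201,284)),ray("scene",S(658,270))))
h1,h2=onz("top",T(201,101),.0245),onz("top",T(201,284),.0245);d=h1-h2;print("holes",h1,h2,np.degrees(np.arctan2(d[1],d[0])),(h1+h2)/2,np.hypot(*d[:2]))
J=lambda x,y:up(x,y,410,195,4);JS=lambda x,y:up(x-320,y,370,165,4)
for a in ((118,130),(126,338),(202,130),(210,335)):print("rail",onz("top",J(*a),.0135))
for a in ((77,37),(242,347),(88,350)):print("plate",onz("top",J(*a),.0005))
print("nearleft railend",tri(ray("top",J(126,338)),ray("scene",JS(587,248))),tri(ray("top",J(210,335)),ray("scene",JS(640,210))))
```

```text
bore (array([0.56357581, 0.44247272, 0.0608941 ]), np.float64(0.00224637586385764))
hole (array([0.53542499, 0.44177945, 0.02720727]), np.float64(0.001962393813818241))
holes [0.59115534 0.44232969 0.0245    ] [0.53478774 0.44175423 0.0245    ] 0.5849152504639114 [0.56297154 0.44204196 0.0245    ] 0.056370538723151134
rail [ 0.67027429 -0.19421479  0.0135    ]
rail [ 0.53962841 -0.19409085  0.0135    ]
rail [ 0.66946187 -0.24702643  0.0135    ]
rail [ 0.54072636 -0.24645499  0.0135    ]
plate [ 7.32083898e-01 -1.73801271e-01  5.00000000e-04]
plate [ 5.32995009e-01 -2.70296325e-01  5.00000000e-04]
plate [ 5.32528267e-01 -1.73356995e-01  5.00000000e-04]
nearleft railend (array([ 0.54030212, -0.19447951,  0.01007897]), np.float64(0.0016568827461341557)) (array([ 0.54020415, -0.24782969,  0.01049397]), np.float64(0.0013708620234434822))
```

{"method": "drive_tool", "body": {"deltas": [[0, 0, 0, 0, 6.7], [0, 0, 0, 0, 6.7], [0, 0, 0, 0, 6.7], [0, 0.02, -0.048, 0, 0], [0, 0.02, -0.048, 0, 0]]}}

```text
clock: 0.6
ee_pos: [0.2756, -0.538, 0.23]
eef_rot: [[1.0, 0.008, -0.001], [0.008, -1.0, 0.002], [-0.001, -0.002, -1.0]]
ft_force: [1.2, -0.3, 0.9]
finger_gap: 1.0
grasp_force: 0.0
```

{"method": "drive_tool", "body": {"deltas": [[0, 0.02, -0.048, 0, 0], [0, 0.02, -0.048, 0, 0], [0, 0.02, -0.048, 0, 0], [0, 0.012, -0.048, 0, 0], [0, 0.012, -0.048, 0, 0]]}}

```text
clock: 1.1
ee_pos: [0.3552, -0.3017, 0.231]
eef_rot: [[1.0, 0.01, -0.0], [0.01, -1.0, 0.0], [-0.0, -0.0, -1.0]]
ft_force: [1.2, -0.0, 1.1]
finger_gap: 1.0
grasp_force: 0.0
```

{"method": "drive_tool", "body": {"deltas": [[0, 0.012, -0.048, 0, 0], [0, 0.012, -0.048, 0, 0], [0, 0.012, -0.048, 0, 0], [0, 0.0127, -0.0457, 0, 0], [0, 0.0127, -0.0457, 0, 0]]}}

```text
clock: 1.6
ee_pos: [0.4141, -0.0656, 0.2313]
eef_rot: [[1.0, 0.01, 0.001], [0.01, -1.0, -0.0], [0.001, 0.0, -1.0]]
ft_force: [1.4, -1.0, -0.2]
finger_gap: 0.998
grasp_force: 0.0
```

{"method": "drive_tool", "body": {"deltas": [[0, 0.0127, -0.0457, 0, 0], [0, 0.0127, -0.0457, 0, 0], [0, 0.0127, -0.0457, 0, 0], [0, 0.0127, -0.0457, 0, 0], [0, 0.0127, -0.0457, 0, 0]]}}

```text
clock: 2.1
ee_pos: [0.4753, 0.1637, 0.2312]
eef_rot: [[1.0, 0.01, 0.0], [0.01, -1.0, -0.0], [0.0, 0.0, -1.0]]
ft_force: [0.4, -0.0, -0.1]
finger_gap: 0.996
grasp_force: 0.0
```

{"method": "drive_tool", "body": {"deltas": [[0, 0.0127, -0.0457, 0, 0], [0, 0.0127, -0.0457, 0, 0], [0, 0.0127, -0.0457, 0, 0], [0, 0.0127, -0.0457, 0, 0], [0, 0.0127, -0.0457, 0, 0]]}}

```text
clock: 2.6
ee_pos: [0.5367, 0.3927, 0.2308]
eef_rot: [[1.0, 0.01, -0.0], [0.01, -1.0, -0.0], [-0.0, 0.0, -1.0]]
ft_force: [-0.1, -0.7, 0.8]
finger_gap: 0.997
grasp_force: 0.0
```

{"method": "drive_tool", "body": {"deltas": [[0, 0.0127, -0.0457, 0, 0], [0, 0, 0, 0, 0], [0, 0, 0, 0, 0]]}}

```text
clock: 2.9
ee_pos: [0.5486, 0.4371, 0.2299]
eef_rot: [[1.0, 0.011, -0.002], [0.011, -1.0, -0.001], [-0.002, 0.001, -1.0]]
ft_force: [0.5, -0.3, 0.3]
finger_gap: 0.998
grasp_force: 0.0
```

Run:
```python
from h import *
s=sense();c=camera_info("wrist");im=grab_frame("wrist")
print(s["clock"],s["ee_pos"],s["joint_pos"],np.round(c["camera_matrix"],1).tolist(),c["k1"],np.round(c["T"],4).tolist())
cv2.imwrite("pics/w1.png",im[:,:,::-1])
print(proj("wrist",(.563,.442,.06),c))
```

```text
2.9 [0.54863368 0.43711373 0.22987511] [ 6.36439645e-01  1.74966393e-01  1.37861017e+00 -1.32768281e-04
  1.59015308e+00  2.19599718e+00] [[401.0, 0.0, 315.1], [0.0, 401.0, 238.5], [0.0, 0.0, 1.0]] -0.012279054398029178 [[0.0107, 0.947, 0.3212, 0.6299], [-0.9999, 0.0098, 0.0044, 0.4378], [0.0011, -0.3212, 0.947, 0.3719], [0.0, 0.0, 0.0, 1.0]]
[308.435962  191.8271692]
```

View pics/w1.png

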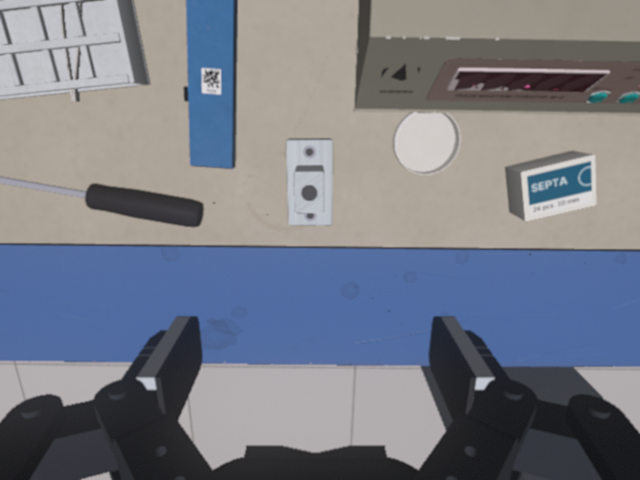

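The wrist view shows the bore at (309,193) and the sole holes at (309,152) and (310,216), in line with the tool. This agrees with the first measurement to about 1 mm.

Run:
```python
from h import *
import rig
print([k for k in dir(rig) if not k.startswith('__')],getattr(rig,"hold_point_z",None))
im=cv2.imread("pics/w1.png");g=cv2.cvtColor(im,6)
m=(g[135:230,285:335]<110).astype(np.uint8)
n,l,st,ce=cv2.connectedComponentsWithStats(m)
for i in range(1,n):
    if 10<st[i,4]<400:
        p=ce[i]+[285,135];print(st[i],p,onz("wrist",p,.0595),onz("wrist",p,.0245))
```

```text
['Unreachable', 'camera_info', 'grab_frame', 'hold_point_z', 'job_done', 'sense'] 0.0187
[21 14  7  6 32] [309.      151.65625] [0.59430707 0.44094638 0.0595    ] [0.59033885 0.44141335 0.0245    ]
[ 11  31  27   5 121] [308.85123967 167.94214876] [0.58182369 0.44100019 0.0595    ] [0.57646044 0.44147317 0.0245    ]
[ 17  51  15  14 164] [308.91463415 192.5       ] [0.56238932 0.44085602 0.0595    ] [0.55485425 0.44131288 0.0245    ]
[22 79  6  4 21] [309.61904762 215.42857143] [0.54354553 0.44019478 0.0595    ] [0.53390465 0.44057775 0.0245    ]
```

{"method": "drive_tool", "body": {"deltas": [[0, 0.0138, -0.004, 0.04, 0], [0, 0, 0, 0.04, 0], [0, 0, 0, 0.04, 0], [0, 0, 0, 0.04, 0], [0, 0, 0, 0, 0]]}}

```text
clock: 3.45
ee_pos: [0.5606, 0.4378, 0.066]
eef_rot: [[1.0, 0.009, -0.006], [0.009, -1.0, -0.005], [-0.006, 0.005, -1.0]]
ft_force: [-1.6, 0.3, -1.5]
finger_gap: 1.001
grasp_force: 0.0
```

{"method": "drive_tool", "body": {"deltas": [[0, 0, 0, 0.02, 0], [0, 0, 0, 0.018, 0], [0, 0, 0, 0, 0], [0, 0, 0, 0, 0]]}}

```text
clock: 3.85
ee_pos: [0.5629, 0.4405, 0.0345]
eef_rot: [[1.0, 0.01, 0.0], [0.01, -1.0, 0.0], [0.001, -0.0, -1.0]]
ft_force: [1.1, -0.4, 0.3]
finger_gap: 0.998
grasp_force: 0.0
```

{"method": "drive_tool", "body": {"deltas": [[0, 0, 0, 0.002, 0], [255, 0, 0, 0, 0], [255, 0, 0, 0, 0], [255, 0, 0, 0, 0], [255, 0, 0, 0, 0]]}}

```text
clock: 4.35
ee_pos: [0.5627, 0.4406, 0.0315]
eef_rot: [[1.0, 0.01, 0.0], [0.01, -1.0, 0.0], [0.0, -0.0, -1.0]]
ft_force: [-0.0, -0.8, 0.5]
finger_gap: 0.331
grasp_force: 0.0
```

{"method": "drive_tool", "body": {"deltas": [[255, 0, 0, 0, 0], [255, 0, 0, 0, 0], [255, 0, 0, 0, 0], [255, 0, 0, 0, 0], [255, 0, 0, 0, 0]]}}

```text
clock: 4.85
ee_pos: [0.5627, 0.4407, 0.0315]
eef_rot: [[1.0, 0.01, 0.0], [0.01, -1.0, 0.0], [0.0, -0.0, -1.0]]
ft_force: [-0.9, 0.2, 3.8]
finger_gap: 0.271
grasp_force: 59.2
```

{"method": "drive_tool", "body": {"deltas": [[255, 0, 0, 0.0, 0], [255, 0, 0, -0.02, 0], [255, -0.01, 0, -0.05, 0], [255, -0.01, 0, -0.05, 0], [255, -0.01, 0, -0.05, 0]]}}

```text
clock: 5.35
ee_pos: [0.5326, 0.4399, 0.1994]
eef_rot: [[1.0, 0.01, -0.001], [0.01, -1.0, -0.001], [-0.001, 0.001, -1.0]]
ft_force: [0.1, 0.6, -1.7]
finger_gap: 0.266
grasp_force: 59.1
```

{"method": "drive_tool", "body": {"deltas": [[255, 0, 0.02, 0, 0], [255, 0, 0.04, 0, 0], [255, 0, 0.047, 0, 0], [255, 0, 0.047, 0, 0], [255, 0, 0.047, 0, 0]]}}

```text
clock: 5.85
ee_pos: [0.5347, 0.2373, 0.1973]
eef_rot: [[1.0, 0.01, -0.001], [0.01, -1.0, -0.001], [-0.001, 0.001, -1.0]]
ft_force: [0.6, -0.1, -2.1]
finger_gap: 0.269
grasp_force: 59.2
```

{"method": "drive_tool", "body": {"deltas": [[255, 0, 0.047, 0, 0], [255, 0, 0.047, 0, 0], [255, 0, 0.047, 0, 0], [255, 0, 0.047, 0, 0], [255, 0, 0.047, 0, 0]]}}

```text
clock: 6.35
ee_pos: [0.5369, 0.0022, 0.1975]
eef_rot: [[1.0, 0.01, -0.001], [0.01, -1.0, -0.0], [-0.001, 0.0, -1.0]]
ft_force: [1.2, 0.4, -2.0]
finger_gap: 0.271
grasp_force: 59.2
```

{"method": "drive_tool", "body": {"deltas": [[255, 0, 0.047, 0, 0], [255, 0, 0.047, 0, 0], [255, 0, 0.04, 0, 0], [255, 0, 0.03, 0, 0], [255, 0, 0.01, 0, 0]]}}

```text
clock: 6.85
ee_pos: [0.5386, -0.1723, 0.1972]
eef_rot: [[1.0, 0.007, -0.001], [0.007, -1.0, -0.0], [-0.001, 0.0, -1.0]]
ft_force: [0.3, 0.8, -2.1]
finger_gap: 0.273
grasp_force: 59.5
```

{"method": "drive_tool", "body": {"deltas": [[255, 0, 0, 0, 0], [255, 0, 0, 0, 0], [255, 0, 0, 0, 0]]}}

```text
clock: 7.15
ee_pos: [0.5394, -0.1685, 0.1983]
eef_rot: [[1.0, 0.011, -0.0], [0.011, -1.0, 0.0], [-0.0, -0.0, -1.0]]
ft_force: [0.7, 0.4, -1.6]
finger_gap: 0.276
grasp_force: 59.5
```

Run:
```python
from h import *
s=sense();c=camera_info("wrist");im=grab_frame("wrist")
print(s["clock"],s["ee_pos"],s["grasp_force"],s["finger_gap"],s["ft_force"])
cv2.imwrite("pics/w2.png",im[:,:,::-1]);np.save("w2.npy",c["T"])
```

```text
7.15 [ 0.53938301 -0.16851217  0.19827185] 59.49404418468475 0.27640943439101096 [ 0.74482732  0.36551759 -1.57670219]
```

View pics/w2.png

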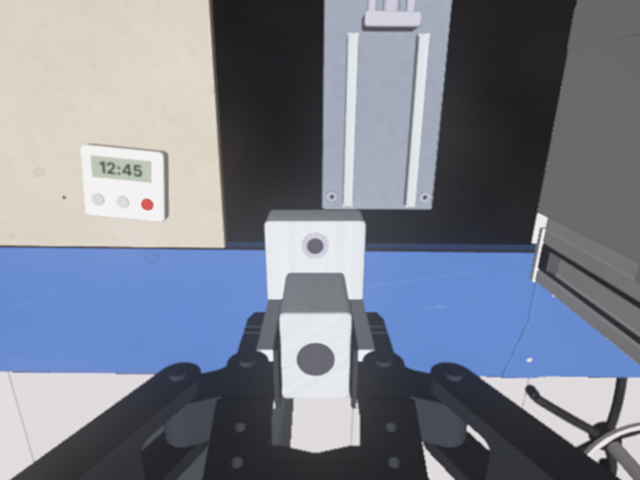

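The wrist view shows the held foot straight in the gripper. The jig's rails run from (351,35) to (349,205) and from (423,35) to (411,205), with the pad at (392,18). I'll shift 52 mm to the right and take a second view for measuring.

{"method": "drive_tool", "body": {"deltas": [[255, 0.01, 0.03, 0, 0], [255, 0, 0.022, 0, 0], [255, 0, 0, 0, 0], [255, 0, 0, 0, 0], [255, 0, 0, 0, 0]]}}

```text
clock: 7.7
ee_pos: [0.5499, -0.2206, 0.1984]
eef_rot: [[1.0, 0.011, 0.0], [0.011, -1.0, 0.0], [0.0, -0.0, -1.0]]
ft_force: [0.5, 0.3, -1.4]
finger_gap: 0.267
grasp_force: 59.7
```

```bash
cat > m.py <<'E'
from h import *
def rails(im,c,rows,cols,z=.0135):
    """bright ridge of each rail -> centre pixels per row, then rays to z"""
    g=cv2.cvtColor(im,cv2.COLOR_BGR2GRAY).astype(float);out=[]
    for a,b in cols:
        px=[]
        for r in rows:
            w=g[r,a:b];w=np.clip(w-(np.median(w)+25),0,None)
            if w.sum()>40:px.append((a+(w*np.arange(b-a)).sum()/w.sum(),r))
        px=np.array(px);W=np.array([onz("wrist",p,z,c) for p in px])
        k=np.polyfit(W[:,0],W[:,1],1);out.append((k,px,W))
    return out
E
python3 - <<'E'
from m import *
s=sense();c=camera_info("wrist");im=grab_frame("wrist")[:,:,::-1].copy()
cv2.imwrite("pics/w3.png",im);print(s["clock"],s["ee_pos"],np.degrees(np.arctan2(s["eef_rot"][1][0],s["eef_rot"][0][0])))
c2=dict(c);c2["T"]=np.load("w2.npy")
R=[]
a=cv2.imread("pics/w2.png")
r2=rails(a,c2,range(50,195,5),[(338,362),(402,438)])
ca=[int(proj("wrist",(.6,y,.0135),c)[0]) for y in(-.194,-.247)]
r3=rails(im,c,range(60,200,5),[(x-15,x+15) for x in ca])
for q in (r2,r3):
    for k,px,W in q: print(len(px),"yaw",np.degrees(np.arctan(k[0])),"y@.6",np.polyval(k,.6),px[0],px[-1])
# rail near-ends: column profile along rail
for q,i,cc in((r2,a,c2),(r3,im,c)):
    g=cv2.cvtColor(i,6)
    for k,px,W in q:
        f=np.polyfit(px[:,1],px[:,0],1)
        v=[(r,int(g[r,int(round(np.polyval(f,r)))])) for r in range(20,225)]
        vv=np.array([t[1] for t in v]);br=[t[0] for t in v if t[1]>vv.max()*.78]
        e=[(np.polyval(f,r),r) for r in(br[0]-.5,br[-1]+.5)]
        print("ends",e,[onz("wrist",p,.01,cc)[:2].round(4) for p in e])
        q[[id(z[0]) for z in q].index(id(k))]=(k,px,W,e)
for i in(0,1):print("tri near end",tri(ray("wrist",r2[i][3][1],c2),ray("wrist",r3[i][3][1],c)),"far",tri(ray("wrist",r2[i][3][0],c2),ray("wrist",r3[i][3][0],c)))
E
```

```text
7.7 [ 0.54990566 -0.22059537  0.19843211] 0.6205103582862631
29 yaw 0.317994979663708 y@.6 -0.19566342642462067 [352.46014493  50.        ] [348.0443459 190.       ]
29 yaw 0.3272996182345353 y@.6 -0.24828398684691716 [423.14126394  50.        ] [411.83333333 190.        ]
28 yaw 0.3276637713808582 y@.6 -0.19597183149346645 [283.10830325  60.        ] [285.56756757 195.        ]
28 yaw 0.296435840305634 y@.6 -0.24865020071702454 [353.18076923  60.        ] [348.85201794 195.        ]
ends [(np.float64(353.04267082804233), 32.5), (np.float64(347.03828504574807), 224.5)] [array([ 0.6708, -0.1956]), array([ 0.5219, -0.1964])]
ends [(np.float64(424.563301219598), 32.5), (np.float64(410.32177819393263), 207.5)] [array([ 0.6714, -0.2488]), array([ 0.5375, -0.2495])]
ends [(np.float64(282.7120045140184), 46.5), (np.float64(286.0596903594572), 224.5)] [array([ 0.6713, -0.1953]), array([ 0.5319, -0.1961])]
ends [(np.float64(353.69005779639724), 46.5), (np.float64(347.97493447851923), 224.5)] [array([ 0.6719, -0.2486]), array([ 0.5324, -0.2493])]
tri near end (array([ 0.52731699, -0.1961289 ,  0.01142143]), np.float64(0.009553454439750616)) far (array([ 0.67089565, -0.19543503,  0.01106239]), np.float64(0.0005962870987307611))
tri near end (array([ 0.53793035, -0.2476908 ,  0.02069691]), np.float64(0.004603515339074545)) far (array([ 0.67156963, -0.2485789 ,  0.01061299]), np.float64(0.0004588125563310552))
```

View pics/w3.png

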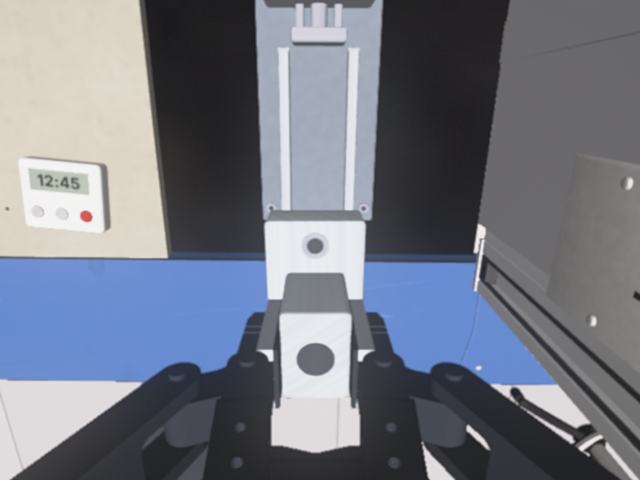

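The second view shows the rails centred in the picture at columns 283–286 and 349–353, with their far ends at row 46. The jig's yaw is 0.32°, its centre line is at y ≈ -0.2222 and its origin at x ≈ 0.644, so the seat is at about (0.594, -0.222).

{"method": "drive_tool", "body": {"deltas": [[255, 0.022, 0.001, 0.02, 0.3], [255, 0.022, 0.001, 0.04, 0], [255, 0, 0, 0.04, 0], [255, 0, 0, 0.03, 0], [255, 0, 0, 0.01, 0]]}}

```text
clock: 8.25
ee_pos: [0.5925, -0.2219, 0.0549]
eef_rot: [[1.0, 0.006, -0.004], [0.006, -1.0, 0.002], [-0.004, -0.002, -1.0]]
ft_force: [-0.3, 0.3, -1.3]
finger_gap: 0.272
grasp_force: 59.6
```

{"method": "drive_tool", "body": {"deltas": [[255, 0, 0, 0, 0], [255, 0, 0, 0, 0], [255, 0, 0, 0, 0]]}}

```text
clock: 8.55
ee_pos: [0.5947, -0.2235, 0.0607]
eef_rot: [[1.0, 0.005, 0.003], [0.005, -1.0, -0.001], [0.003, 0.001, -1.0]]
ft_force: [0.1, -0.1, -1.0]
finger_gap: 0.271
grasp_force: 59.6
```

Run:
```python
from m import *
s=sense();c=camera_info("wrist");im=grab_frame("wrist")[:,:,::-1].copy()
cv2.imwrite("pics/w4.png",im);print(s["clock"],s["ee_pos"].round(4) if hasattr(s["ee_pos"],"round") else s["ee_pos"],np.degrees(np.arctan2(s["eef_rot"][1][0],s["eef_rot"][0][0])),s["ft_force"])
```

```text
8.55 [ 0.5947 -0.2235  0.0607] 0.2781483657101284 [ 0.0923173  -0.10332403 -1.03116929]
```

View pics/w4.png

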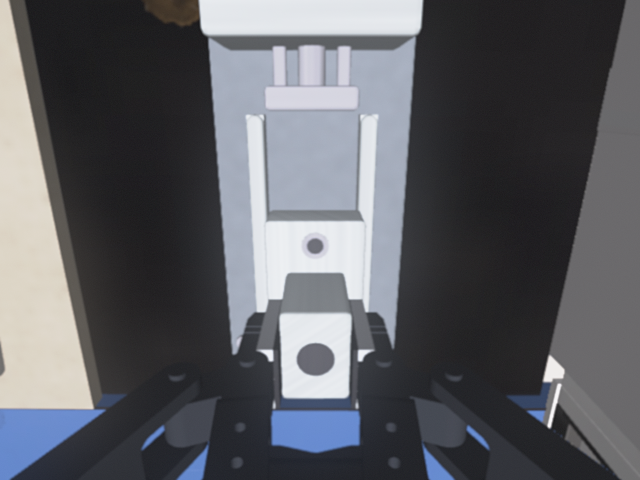

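The foot hangs above the channel between the rails, at columns 257 and 369. The pad is clear ahead at (311,97).

Run:
```python
from m import *
s=sense();c=camera_info("wrist");im=cv2.imread("pics/w4.png")
q=rails(im,c,range(120,205,4),[(240,272),(352,384)])
for k,px,W in q: print(len(px),np.degrees(np.arctan(k[0])),np.polyval(k,.6),np.polyval(k,.644),px[0],px[-1])
g=cv2.cvtColor(im,6).astype(int)
z=s["ee_pos"][2]-.027+.02
for r in(228,240,252):
    d=np.diff(g[r,255:375]);l=255+d[:30].argmax()+.5;rr=255+90+d[90:].argmin()+.5
    A,B=onz("wrist",(l,r),z,c),onz("wrist",(rr,r),z,c);print(r,l,rr,(A+B)/2,A[1]-B[1])
for p in((246,359-0),):pass
print("bore",onz("wrist",(315.7,359),s["ee_pos"][2]+.028,c),"pad",onz("wrist",(312,108),.0135,c),"front edge",onz("wrist",(315.5,220),z,c))
```

```text
22 0.26351696170101496 -0.19619049785754272 -0.19598812993151724 [253.98181818 120.        ] [257.89320388 204.        ]
22 0.12435481542777484 -0.24838777446022178 -0.24829227666759313 [369.71764706 120.        ] [365.89821883 204.        ]
228 265.5 371.5 [ 0.62963094 -0.22505627  0.05347352] 0.04125702307909812
240 265.5 371.5 [ 0.6246999  -0.2250904   0.05347352] 0.04167033077252347
252 266.5 370.5 [ 0.61966898 -0.22512513  0.05347352] 0.041298398721719254
bore [ 0.59452226 -0.22405126  0.08847352] pad [ 0.6737682  -0.22218238  0.0135    ] front edge [ 0.63285816 -0.22387102  0.05347352]
```

{"method": "drive_tool", "body": {"deltas": [[255, 0, -0.0014, 0.01, 0], [255, 0, 0, 0.008, 0], [255, 0, 0, 0, 0], [255, 0, 0, 0, 0], [255, 0, 0, 0, 0]]}}

```text
clock: 9.1
ee_pos: [0.594, -0.2219, 0.0406]
eef_rot: [[1.0, 0.005, 0.0], [0.005, -1.0, -0.0], [0.0, 0.0, -1.0]]
ft_force: [0.7, 0.5, -0.8]
finger_gap: 0.274
grasp_force: 59.6
```

{"method": "drive_tool", "body": {"deltas": [[255, 0, 0, 0.005, 0], [255, 0, 0, 0.004, 0], [255, 0, 0, 0.002, 0], [255, 0, 0, 0, 0], [255, 0, 0, 0, 0]]}}

```text
clock: 9.6
ee_pos: [0.5938, -0.2218, 0.0294]
eef_rot: [[1.0, 0.005, -0.0], [0.005, -1.0, 0.0], [-0.0, -0.0, -1.0]]
ft_force: [0.1, 1.2, -1.7]
finger_gap: 0.265
grasp_force: 59.6
```

{"method": "drive_tool", "body": {"deltas": [[255, 0, 0, 0.001, 0], [255, 0, 0, 0.001, 0], [255, 0, 0, 0, 0]]}}

```text
clock: 9.9
ee_pos: [0.5939, -0.2218, 0.0276]
eef_rot: [[1.0, 0.005, 0.0], [0.005, -1.0, -0.0], [0.0, 0.0, -1.0]]
ft_force: [1.6, 0.2, 0.2]
finger_gap: 0.266
grasp_force: 59.6
```

{"method": "drive_tool", "body": {"deltas": [[255, 0, 0, 0.0005, 0], [255, 0, 0, 0, 0], [255, 0, 0, 0, 0]]}}

```text
clock: 10.2
ee_pos: [0.594, -0.2218, 0.0275]
eef_rot: [[1.0, 0.005, 0.0], [0.005, -1.0, -0.0], [0.0, 0.0, -1.0]]
ft_force: [-4.0, 2.6, 5.3]
finger_gap: 0.275
grasp_force: 60.6
```

{"method": "drive_tool", "body": {"deltas": [[255, 0, 0, 0.0005, 0], [255, 0, 0, 0, 0], [255, 0, 0, 0, 0]]}}

```text
clock: 10.5
ee_pos: [0.594, -0.2218, 0.0275]
eef_rot: [[1.0, 0.005, 0.0], [0.005, -1.0, -0.0], [0.0, 0.0, -1.0]]
ft_force: [-5.8, 4.0, 10.1]
finger_gap: 0.268
grasp_force: 61.3
```

{"method": "drive_tool", "body": {"deltas": [[255, 0, 0, 0.0005, 0], [255, 0, 0, 0, 0], [255, 0, 0, 0, 0], [255, 0, 0, 0, 0], [255, 0, 0, 0, 0]]}}

```text
clock: 11.0
ee_pos: [0.594, -0.2218, 0.0275]
eef_rot: [[1.0, 0.005, 0.001], [0.005, -1.0, -0.0], [0.001, 0.0, -1.0]]
ft_force: [-8.9, 4.0, 16.0]
finger_gap: 0.267
grasp_force: 62.1
```

{"method": "drive_tool", "body": {"deltas": [[255, 0, 0, -0.0008, 0], [255, 0, 0, -0.0005, 0], [255, 0.003, 0, 0, 0], [255, 0.005, 0, 0, 0], [255, 0, 0, 0, 0]]}}

```text
clock: 11.5
ee_pos: [0.6024, -0.2219, 0.0275]
eef_rot: [[1.0, 0.005, 0.001], [0.005, -1.0, -0.0], [0.001, 0.0, -1.0]]
ft_force: [1.5, -0.7, 3.9]
finger_gap: 0.269
grasp_force: 60.5
```

{"method": "drive_tool", "body": {"deltas": [[255, 0.007, 0, 0, 0], [255, 0.007, 0, 0, 0], [255, 0.006, 0, 0, 0], [255, 0.004, 0, 0, 0], [255, 0, 0, 0, 0]]}}

```text
clock: 12.0
ee_pos: [0.6263, -0.2218, 0.0275]
eef_rot: [[1.0, 0.005, 0.0], [0.005, -1.0, -0.0], [0.0, 0.0, -1.0]]
ft_force: [0.8, 0.4, 3.7]
finger_gap: 0.269
grasp_force: 60.6
```

{"method": "drive_tool", "body": {"deltas": [[255, 0, 0, 0, 0], [255, 0, 0, 0, 0]]}}

```text
clock: 12.2
ee_pos: [0.6263, -0.2218, 0.0275]
eef_rot: [[1.0, 0.005, 0.001], [0.005, -1.0, -0.0], [0.001, 0.0, -1.0]]
ft_force: [1.8, -0.1, 5.5]
finger_gap: 0.27
grasp_force: 60.4
```

{"method": "drive_tool", "body": {"deltas": [[255, 0.004, 0, -0.0002, 0], [255, 0.003, 0, 0, 0], [255, 0, 0, 0, 0], [255, 0, 0, 0, 0]]}}

```text
clock: 12.6
ee_pos: [0.6328, -0.2217, 0.0275]
eef_rot: [[1.0, 0.005, -0.0], [0.005, -1.0, -0.0], [-0.0, 0.0, -1.0]]
ft_force: [-1.5, 0.8, 5.3]
finger_gap: 0.266
grasp_force: 60.7
```

{"method": "drive_tool", "body": {"deltas": [[255, 0.002, 0, 0, 0], [255, 0.002, 0, 0, 0], [255, 0, 0, 0, 0], [255, 0, 0, 0, 0]]}}

```text
clock: 13.0
ee_pos: [0.6363, -0.2217, 0.0275]
eef_rot: [[1.0, 0.005, -0.001], [0.005, -1.0, 0.0], [-0.001, -0.0, -1.0]]
ft_force: [-7.2, 0.8, 8.4]
finger_gap: 0.277
grasp_force: 61.1
```

{"method": "drive_tool", "body": {"deltas": [[255, 0.002, 0, -0.0004, 0], [255, 0.002, 0, 0, 0], [255, 0, 0, 0, 0], [255, 0, 0, 0, 0]]}}

```text
clock: 13.4
ee_pos: [0.6399, -0.2217, 0.0276]
eef_rot: [[1.0, 0.005, -0.002], [0.005, -1.0, 0.0], [-0.002, -0.0, -1.0]]
ft_force: [-9.7, 0.6, 6.9]
finger_gap: 0.27
grasp_force: 60.9
```

{"method": "drive_tool", "body": {"deltas": [[255, 0.002, 0, -0.0001, 0], [255, 0.001, 0, 0, 0], [255, 0, 0, 0, 0], [255, 0, 0, 0, 0]]}}

```text
clock: 13.8
ee_pos: [0.6425, -0.2217, 0.0276]
eef_rot: [[1.0, 0.005, -0.003], [0.005, -1.0, 0.0], [-0.003, -0.0, -1.0]]
ft_force: [-12.9, -0.2, 9.0]
finger_gap: 0.274
grasp_force: 61.0
```

Run:
```python
from h import *
s=sense();c=camera_info("wrist");im=grab_frame("wrist")[:,:,::-1].copy()
cv2.imwrite("pics/w5.png",im);print(s["clock"],s["ee_pos"],s["ft_force"])
```

```text
13.8 [ 0.64251792 -0.22166479  0.02761972] [-12.86816414  -0.2090751    9.03776792]
```

View pics/w5.png

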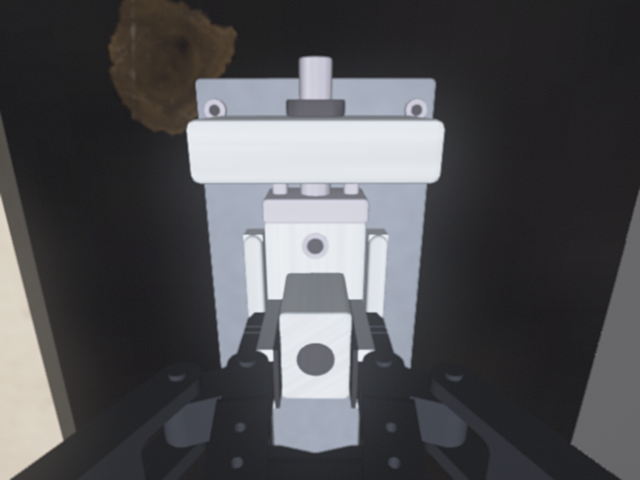

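The foot's front end is against the pad (row 222), and the pad's back edge is at about row 195. The fence's top front edge is at row 183, so there is still a gap behind the pad.

Run:
```python
from h import *
f=onz("wrist",(316,182.5),.0445);p=onz("wrist",(316,221),.0205);q=onz("wrist",(316,196),.0135)
print("fence",f,"foot front",p,"pad back",q,"pushed (front)",.026-(f[0]-p[0]))
```

```text
fence [ 0.6999761  -0.22208233  0.0445    ] foot front [ 0.68034563 -0.22221154  0.0205    ] pad back [ 0.68861746 -0.22218258  0.0135    ] pushed (front) 0.006369527883605872
```

{"method": "drive_tool", "body": {"deltas": [[255, 0, 0, -0.0003, 0], [255, 0, 0, 0, 0], [255, 0, 0, 0, 0], [255, 0, 0, 0, 0]]}}

```text
clock: 14.25
ee_pos: [0.6425, -0.2216, 0.0277]
eef_rot: [[1.0, 0.005, -0.003], [0.005, -1.0, 0.0], [-0.003, -0.0, -1.0]]
ft_force: [-11.3, -0.4, 5.9]
finger_gap: 0.27
grasp_force: 60.5
```

{"method": "drive_tool", "body": {"deltas": [[255, 0.0007, 0, -0.0001, 0], [255, 0, 0, 0, 0], [255, 0, 0, 0, 0], [255, 0, 0, 0, 0], [255, 0, 0, 0, 0]]}}

```text
clock: 14.75
ee_pos: [0.643, -0.2216, 0.0277]
eef_rot: [[1.0, 0.005, -0.004], [0.005, -1.0, 0.0], [-0.004, -0.0, -1.0]]
ft_force: [-11.9, 0.2, 7.0]
finger_gap: 0.273
grasp_force: 60.8
```

{"method": "drive_tool", "body": {"deltas": [[255, 0, 0, 0, 0], [255, 0, 0, 0, 0], [255, 0, 0, 0, 0], [255, 0, 0, 0, 0], [255, 0, 0, 0, 0]]}}

```text
clock: 15.25
ee_pos: [0.643, -0.2217, 0.0277]
eef_rot: [[1.0, 0.005, -0.004], [0.005, -1.0, 0.0], [-0.004, -0.0, -1.0]]
ft_force: [-12.4, -0.2, 6.5]
finger_gap: 0.266
grasp_force: 60.8
```

{"method": "drive_tool", "body": {"deltas": [[255, 0, 0, 0, 0], [255, 0, 0, 0, 0], [255, 0, 0, 0, 0], [255, 0, 0, 0, 0], [255, 0, 0, 0, 0]]}}

```text
clock: 15.75
ee_pos: [0.643, -0.2216, 0.0277]
eef_rot: [[1.0, 0.005, -0.004], [0.005, -1.0, 0.0], [-0.004, -0.0, -1.0]]
ft_force: [-12.2, -0.2, 6.3]
finger_gap: 0.271
grasp_force: 60.8
```

{"method": "drive_tool", "body": {"deltas": [[255, 0, 0, 0, 0], [255, 0, 0, 0, 0], [255, 0, 0, 0, 0], [255, 0, 0, 0, 0], [255, 0, 0, 0, 0]]}}

```text
clock: 16.25
ee_pos: [0.643, -0.2216, 0.0277]
eef_rot: [[1.0, 0.005, -0.004], [0.005, -1.0, 0.0], [-0.004, -0.0, -1.0]]
ft_force: [-12.7, -0.3, 5.9]
finger_gap: 0.271
grasp_force: 60.8
```

{"method": "drive_tool", "body": {"deltas": [[255, 0, 0, 0, 0], [255, 0, 0, 0, 0], [255, 0, 0, 0, 0], [255, 0, 0, 0, 0], [255, 0, 0, 0, 0]]}}

```text
clock: 16.75
ee_pos: [0.643, -0.2216, 0.0277]
eef_rot: [[1.0, 0.005, -0.004], [0.005, -1.0, 0.0], [-0.004, -0.0, -1.0]]
ft_force: [-12.2, 0.8, 6.7]
finger_gap: 0.27
grasp_force: 60.8
```

{"method": "drive_tool", "body": {"deltas": [[255, 0, 0, 0, 0], [255, 0, 0, 0, 0], [255, 0, 0, 0, 0], [255, 0, 0, 0, 0], [255, 0, 0, 0, 0]]}}

```text
clock: 17.25
ee_pos: [0.643, -0.2216, 0.0277]
eef_rot: [[1.0, 0.005, -0.004], [0.005, -1.0, 0.0], [-0.004, -0.0, -1.0]]
ft_force: [-12.7, 0.7, 6.6]
finger_gap: 0.274
grasp_force: 60.8
```

{"method": "drive_tool", "body": {"deltas": [[255, 0, 0, 0, 0], [255, 0, 0, 0, 0], [255, 0, 0, 0, 0], [255, 0, 0, 0, 0], [255, 0, 0, 0, 0]]}}

```text
clock: 17.75
ee_pos: [0.643, -0.2216, 0.0277]
eef_rot: [[1.0, 0.005, -0.004], [0.005, -1.0, 0.0], [-0.004, -0.0, -1.0]]
ft_force: [-11.5, 0.1, 6.3]
finger_gap: 0.273
grasp_force: 60.8
```

{"method": "drive_tool", "body": {"deltas": [[255, 0, 0, 0, 0], [255, 0, 0, 0, 0], [255, 0, 0, 0, 0], [255, 0, 0, 0, 0], [255, 0, 0, 0, 0]]}}

```text
clock: 18.25
ee_pos: [0.643, -0.2216, 0.0276]
eef_rot: [[1.0, 0.005, -0.004], [0.005, -1.0, 0.0], [-0.004, -0.0, -1.0]]
ft_force: [-12.3, -0.2, 7.4]
finger_gap: 0.27
grasp_force: 60.8
```

```bash
python3 -c "
from rig import *
print(job_done())"
```

```text
the job is handed in; nothing more can be done
None
```

I pressed the foot down in the channel with about 16 N, then slid it forward and pushed the stop pad in by about 7 mm of its 16 mm. It held steady there for 3.5 s with about 12 N of forward push, and I handed the job in at about 18 s with the arm still holding; no verdict came back.

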